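Unstack the tea things onto their mats

ROBOT

A 6-joint arm with a two-finger parallel gripper is mounted at the origin on the work surface. World frame = base frame: x ahead of the robot, y to its left, z up, the work surface at z = 0. Lengths are in m, angles in rad, forces in N, time in s.
With the tool pointing down it reaches from about 0.35 to 0.85 m from the base axis. Payload 8.1 kg.
Tool frame: the origin (TCP) lies on the centre line of the jaws, within the pads' length; the fingertips stand 17 mm ahead of it and the grasp point (between the pads) lies 2 mm behind it; z points along the fingers, y is the line along which they close (so a half turn about z gives the same grasp; the last joint's range is limited). The gripper opens to 93 mm and grips with 3 to 60 N. Pads are 15 mm wide; open, the fingers measure 128 mm over their backs; the gripper's body (75 mm by 188 mm) begins 65 mm behind the grasp point.
Start: joints at [-1.213, 0.13, 1.488, -0, 1.523, -0.085], TCP at [0.257, -0.542, 0.236] pointing down, gripper open.
Joint ranges: [-2.96, 2.96], [-0.89, 2.26], [0.02, 2.5], [-1.34, 4.48], [0, 2.73], [-2.66, 2.66]. Speed limits (rad/s): [2.39, 2.39, 2.79, 3.14, 3.14, 3.14].

INTERFACE

Orientations are given as a rotation vector (axis times angle).
In Python, from plant import status, eyes, robot gives the robot as it stands. The module is installed in compiled form; this text tells all that it offers.
- The arm moves only by the tool servo_tool, never from a script. Its argument "plan" is text: rows parted by semicolons, each of 4 numbers parted by spaces: the shift along the tool's x, y, z in m, then the turn about the tool's z in degrees. A call has 1 to 12 rows; each row is the pose to reach, as a shift and turn from the pose commanded when the call began, along the tool's axes at that moment; what a row does not reach only later rows make up. A row lasts 1/12 s, in which the tool goes at most 41.7 mm and 7.16 degrees, less where a joint would pass 70% of its speed; a pose out of reach is approached as far as the arm can. A call with a gripper value outside its range is refused whole. "grip" is the closure, from -1 (fully open) to 1 (shut), set as the call begins (left out, the last holds). The fingers move at their own pace and stop on an object; "grip_force" is the grip in N (left out, the last holds). Time passes only in rows, so rows that repeat a pose let the fingers close. It gives the time, the measured TCP pose, the force, the opening and the grip force at its end, in the units of the state.
- status.read_state(): the state, without advancing time (a new reading comes with each control period).
- eyes.read_camera(name): name is "scene" or "top"; returns a dict with "image" (480x640x3 uint8, blue, green, red), "fovy" (degrees; the focal length in pixels is half the picture's height over the tangent of half this angle, whatever the lens; pixels are square), "cx", "cy" (the principal point, pixels), "world_from_camera" (4x4, takes a point from camera to world coordinates). Camera axes: x right, y down, z forward; pixel columns grow to the right and rows downward; lengths in m; the calibration is good to about 2 mm. A picture is of the moment at which its call begins. There is no depth.
- robot.close_job(): hands the job in; it is judged then, once.
The state is a dict: "t": time; "q": joint angles; "dq": joint speeds; "joint_torque": joint torques, N m; "tool_pos": TCP position; "orientation": TCP orientation; "force": force on the tool from outside, world axes, zero at the start; "wrist_torque": the same for the moment, N m; "opening": finger opening in m; "gripper_force": force on a finger pad.
Only numpy, scipy, OpenCV 4.12 (cv2) and the standard library are available. Lean on these libraries where they do the work, as an engineer would, in place of code of your own. Each camera call takes 0.05 s, during which the arm holds its last target. There are 200 camera calls.

TASK

The tea things were left piled in one tower beside the round tray: take it apart from the top down and, in that order, stand each one upright in the middle of the cork mat that matches its outline and size (the box and the square tin with their sides in line with their mat's). Set each thing down, don't drop it or tip it over, and leave the two drinking glasses where they are.

Things in the scene. Friction and masses are not known exactly. Their poses are not given: they have to be found in the camera images.
- sweetener_box: Sweetener-tablet box, white with grey cap, oblong: 34 mm along its x, 20 mm along its y, 40 mm tall, 60 g or so; topmost in the tower, its underside about 148 mm above the counter. Its origin is the centre of its underside, z up. Tower from the top: this, jam pot, tea tin, canister; each stands loose, centred within 3 mm on the flat top below it.
- jam_pot: Small round jam pot, white ceramic with flat wooden lid, 40 mm across, 36 mm tall, about 120 g; second from the top, its underside about 112 mm above the counter. Its origin is the centre of its underside, z up. 
- tea_tin: Square tea tin, bare metal, 46 mm by 46 mm with sides along its x and y, 42 mm tall, about 160 g; third from the top, its underside about 70 mm above the counter. Its origin is the centre of its underside, z up. 
- canister: Round steel sugar canister with ribbed screw-top lid (leave it closed), 66 mm across, 70 mm tall, about 350 g; bottom of the tower, on the counter. Its origin is the centre of its underside, z up. 
- mat_oblong: Flat cork mat 5 mm thick, fixed in the round tray; which mat is where varies. Origin: centre of its underside, its top 5 mm above that, z up. This one is oblong: 64 mm along its x, 40 mm along its y; for the sweetener box. Tray: silver-toned, fixed, 350 mm across, floor 4 mm thick, rim 12 mm high; the four mats lie in a square about 140 mm apart round its middle.
- mat_small_round: Flat cork mat 5 mm thick, fixed in the round tray; which mat is where varies. Origin: centre of its underside, its top 5 mm above that, z up. This one is the small round one, 64 mm across; for the jam pot.
- mat_square: Flat cork mat 5 mm thick, fixed in the round tray; which mat is where varies. Origin: centre of its underside, its top 5 mm above that, z up. This one is square, 70 mm by 70 mm with sides along its x and y; for the tea tin.
- mat_large_round: Flat cork mat 5 mm thick, fixed in the round tray; which mat is where varies. Origin: centre of its underside, its top 5 mm above that, z up. This one is the large round one, 90 mm across; for the canister.
- glass_far: Empty clear drinking glass, 64 mm across, 95 mm tall, loose on the counter beyond the tower; not part of the job. Origin: centre of its underside.
- glass_side: Empty clear drinking glass, 64 mm across, 95 mm tall, loose on the counter to the right of the tower; not part of the job. Origin: centre of its underside.
Things that resemble listed ones, but are neither listed nor needed, are in the scene too. Leave any red look-alike of the tea_tin alone.

How it is judged:
On the way, in this order (a step that is already met when the one before it is completed fails the run):
1. the small oblong white box stands on its mat and is let go (horizontal distance between sweetener_box and mat_oblong below 0.012 m and z of sweetener_box in the frame of mat_oblong between 0.001 and 0.009 m and angle between sweetener_box's own z axis and vertical below 0.1 rad and linear speed of sweetener_box below 0.03 m/s and angle between the x axis of sweetener_box and the x axis of mat_oblong, either way round below 0.25 rad and contact force between the fingers and sweetener_box below 0.2 N), for 0.2 s.
2. the small round pot stands on its mat and is let go (horizontal distance between jam_pot and mat_small_round below 0.012 m and z of jam_pot in the frame of mat_small_round between 0.001 and 0.009 m and angle between jam_pot's own z axis and vertical below 0.1 rad and linear speed of jam_pot below 0.03 m/s and contact force between the fingers and jam_pot below 0.2 N), for 0.2 s.
3. the square tin stands on its mat and is let go (horizontal distance between tea_tin and mat_square below 0.012 m and z of tea_tin in the frame of mat_square between 0.001 and 0.009 m and angle between tea_tin's own z axis and vertical below 0.1 rad and linear speed of tea_tin below 0.03 m/s and (angle between the x axis of tea_tin and the x axis of mat_square, either way round below 0.25 rad or angle between the x axis of tea_tin and the y axis of mat_square, either way round below 0.25 rad) and contact force between the fingers and tea_tin below 0.2 N), for 0.2 s.
4. the large round canister stands on its mat and is let go (horizontal distance between canister and mat_large_round below 0.012 m and z of canister in the frame of mat_large_round between 0.001 and 0.009 m and angle between canister's own z axis and vertical below 0.1 rad and linear speed of canister below 0.03 m/s and contact force between the fingers and canister below 0.2 N), for 0.2 s.
At the end, for the whole second after the job is handed in: Sweetener box on the oblong mat, jam pot on the small round, tea tin on the square, canister on the large round: each upright within 6 degrees, centred within 12 mm, box and tin turned in line with their mats within 14 degrees (box long side along long side), all released and at rest (horizontal distance between sweetener_box and mat_oblong below 0.012 m and z of sweetener_box in the frame of mat_oblong between 0.001 and 0.009 m and angle between each of sweetener_box, jam_pot, tea_tin, canister's own z axis and vertical below 0.1 rad and linear speed of each of sweetener_box, jam_pot, tea_tin, canister below 0.03 m/s and angle between the x axis of sweetener_box and the x axis of mat_oblong, either way round below 0.25 rad and horizontal distance between jam_pot and mat_small_round below 0.012 m and z of jam_pot in the frame of mat_small_round between 0.001 and 0.009 m and horizontal distance between tea_tin and mat_square below 0.012 m and z of tea_tin in the frame of mat_square between 0.001 and 0.009 m and (angle between the x axis of tea_tin and the x axis of mat_square, either way round below 0.25 rad or angle between the x axis of tea_tin and the y axis of mat_square, either way round below 0.25 rad) and horizontal distance between canister and mat_large_round below 0.012 m and z of canister in the frame of mat_large_round between 0.001 and 0.009 m); the robot touches nothing.
It fails at once if one of the four things is tipped more than about 30 degrees (angle between any of sweetener_box, jam_pot, tea_tin, canister's own z axis and vertical above 0.52 rad).
It fails at once if one of the four things is dropped (falls freely more than about 20 mm) ((contact force between sweetener_box and anything else below 0.01 N and linear speed of sweetener_box above 0.65 m/s) or (contact force between jam_pot and anything else below 0.01 N and linear speed of jam_pot above 0.65 m/s) or (contact force between tea_tin and anything else below 0.01 N and linear speed of tea_tin above 0.65 m/s) or (contact force between canister and anything else below 0.01 N and linear speed of canister above 0.65 m/s)).
It fails at once if a drinking glass is shifted more than 20 mm or tipped (distance of any of glass_far, glass_side from where it was at the start of the episode above 0.02 m or angle between any of glass_far, glass_side's own z axis and vertical above 0.3 rad).
It also fails if it takes over 122 s, if anything falls off the work surface, if the arm or the gripper's body presses on something with over 40 N, if the wrist force passes 120 N, or if a joint passes its speed limit or range.

## Working session

There is one attempt and no reset: what is moved stays moved. The work goes in short steps, Python scripts to look and compute and a tool call to move; the robot and the scene stay as the last step left them, time stands still between calls to the robot, and variables do not carry over. Pictures are saved under pics/ and viewed, at most 14 in all, crops included, and the job is handed in when it is done.

Besides the shell and the picture viewer there is one more tool, called after "Call:" as name(argument=value, ...) on one line, values as JSON. servo_tool: Moves the arm, as the interface text tells. Its arguments: {"type":"object","properties":{"plan":{"type":"string"},"grip":{"type":"number"},"grip_force":{"type":"number"}},"required":["plan"]}

```bash
mkdir -p pics; cat > h.py <<'E'
import numpy as np, cv2
from plant import status, eyes, robot
def cam(n,save=None):
    c=eyes.read_camera(n)
    if save: cv2.imwrite(f'pics/{save}.png',c['image'])
    c['f']=240/np.tan(np.radians(c['fovy'])/2); return c
def ray(c,u,v,z):
    T=c['world_from_camera']; d=T[:3,:3]@np.array([(u-c['cx'])/c['f'],(v-c['cy'])/c['f'],1]); o=T[:3,3]
    return o+d*(z-o[2])/d[2]
def proj(c,p):
    T=c['world_from_camera']; q=T[:3,:3].T@(np.array(p)-T[:3,3]); return q[:2]/q[2]*c['f']+[c['cx'],c['cy']]
E
python3 - <<'E'
from h import *
for n in('scene','top'):
    c=cam(n,n+'0'); print(n,c['fovy'],c['cx'],c['cy'],c['world_from_camera'].round(3))
s=status.read_state(); print(s)
E
```

```text
scene 43.61340502259677 324.84145315184776 239.96588225721231 [[ 0.067  0.769 -0.636  1.249]
 [ 0.998 -0.056  0.037 -0.103]
 [-0.007 -0.637 -0.771  0.896]
 [ 0.     0.     0.     1.   ]]
top 43.70320090397082 314.17717123134224 242.33716039810997 [[ 1.900e-02 -9.810e-01  1.910e-01  3.770e-01]
 [-1.000e+00 -1.900e-02 -1.000e-03 -7.800e-02]
 [ 5.000e-03 -1.910e-01 -9.820e-01  1.362e+00]
 [ 0.000e+00  0.000e+00  0.000e+00  1.000e+00]]
{'t': 0.1, 'q': array([-1.21340193e+00,  1.31078579e-01,  1.48918173e+00,  3.35861251e-05,
        1.52301519e+00, -8.53998652e-02]), 'dq': array([ 0.00030516, -0.00135023, -0.00197863,  0.00136215,  0.00071683,
        0.00081626]), 'joint_torque': array([ 1.72481516e-03, -5.61341822e+01, -4.93096769e+01,  7.71457865e-02,
        2.90920789e-02, -7.61172510e-05]), 'tool_pos': array([ 0.25693692, -0.54165441,  0.23469032]), 'orientation': array([-3.06328090e+00, -6.89501697e-01,  3.06019564e-04]), 'force': array([0.29634086, 0.0028682 , 0.35358241]), 'wrist_torque': array([0.04109923, 0.05810734, 0.05294443]), 'gripper_force': 0.0, 'opening': 0.09278300800645983}
```

View pics/scene0.png

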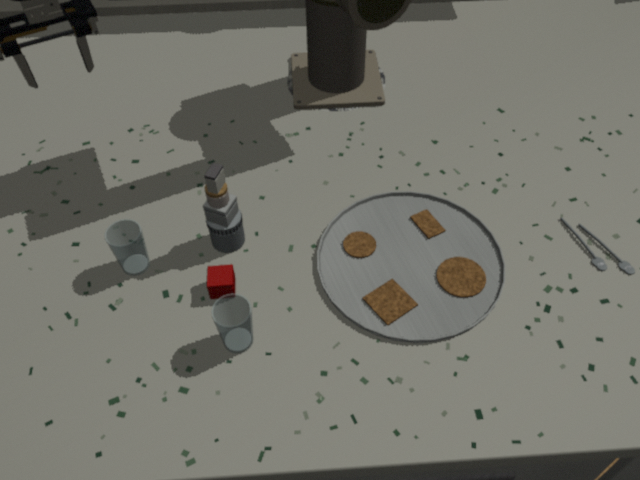

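View pics/top0.png

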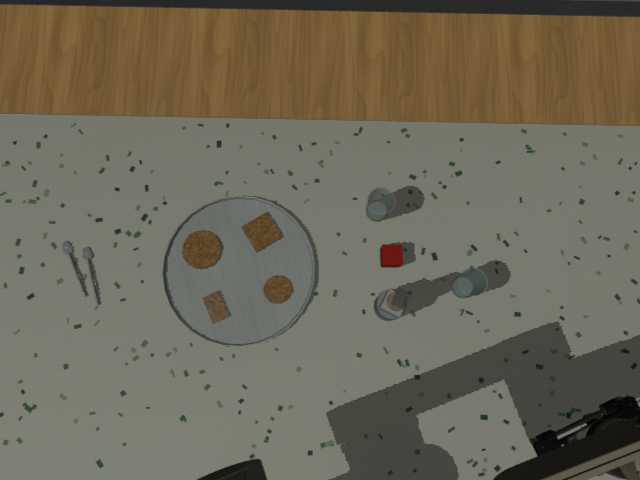

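The scene view shows the tower at about (225,205) with the red look-alike at (221,281), glasses at (130,248) and (235,325), and the tray at (410,263). The top view shows the tower at (391,303), glasses at (380,205) and (468,283), and the mats at (202,249), (262,232), (278,289) and (217,307).

```bash
python3 - <<'E'
from h import *
ims={}
for n in('scene','top'):
    c=cam(n); im=c['image']; ims[n]=im
    hsv=cv2.cvtColor(im,cv2.COLOR_BGR2HSV)
    m=cv2.inRange(hsv,(5,90,40),(22,255,255)); m=cv2.morphologyEx(m,cv2.MORPH_CLOSE,np.ones((3,3)))
    for k in cv2.findContours(m,0,2)[0]:
        if not 250<cv2.contourArea(k)<4000: continue
        P=np.array([ray(c,u,v,.009)[:2] for u,v in k[:,0]],np.float32)
        if not(0.3<P[:,0].mean()<.8): continue
        r=cv2.minAreaRect(P); M=cv2.moments(P.reshape(-1,1,2)*1000)
        print(n,k[:,0].mean(0).round(),'cen',round(M['m10']/M['m00']),round(M['m01']/M['m00']),'rect',np.round(r[0],4),np.round(r[1],4),'ang',round(r[2],1),'area',round(M['m00']))
a=cv2.resize(ims['scene'][155:260,180:270],None,fx=5.5,fy=5.5,interpolation=cv2.INTER_CUBIC)
b=cv2.resize(ims['top'][280:330,365:415],None,fx=10,fy=10,interpolation=cv2.INTER_CUBIC)
b=cv2.copyMakeBorder(b,0,a.shape[0]-b.shape[0],0,0,0) if b.shape[0]<a.shape[0] else b
o=np.hstack([a[:600],b[:600]])
o=cv2.resize(o,None,fx=min(1,800/o.shape[1]),fy=min(1,800/o.shape[1])); cv2.imwrite('pics/crop1.png',cv2.convertScaleAbs(o,alpha=1.4)); print(o.shape,a.shape,b.shape)
E
```

```text
scene [387. 301.] cen 665 45 rect [0.6653 0.0445] [0.0695 0.0696] ang 32.6 area 4689
scene [461. 277.] cen 621 181 rect [0.6209 0.1815] [0.0862 0.0888] ang 43.5 area 5952
scene [359. 245.] cen 532 4 rect [0.532  0.0044] [0.0615 0.0611] ang 13.9 area 2898
scene [427. 223.] cen 490 143 rect [0.4895 0.143 ] [0.0638 0.041 ] ang 25.9 area 2407
top [215. 306.] cen 489 141 rect [0.4886 0.1405] [0.0624 0.0384] ang 24.7 area 2183
top [278. 290.] cen 531 3 rect [0.5311 0.0028] [0.0593 0.059 ] ang 1.5 area 2830
top [200. 250.] cen 619 179 rect [0.6188 0.1799] [0.0863 0.0875] ang 1.1 area 5885
top [261. 232.] cen 664 43 rect [0.6642 0.0429] [0.0699 0.0687] ang 32.7 area 4508
(465, 800, 3) (578, 495, 3) (578, 500, 3)
```

View pics/crop1.png

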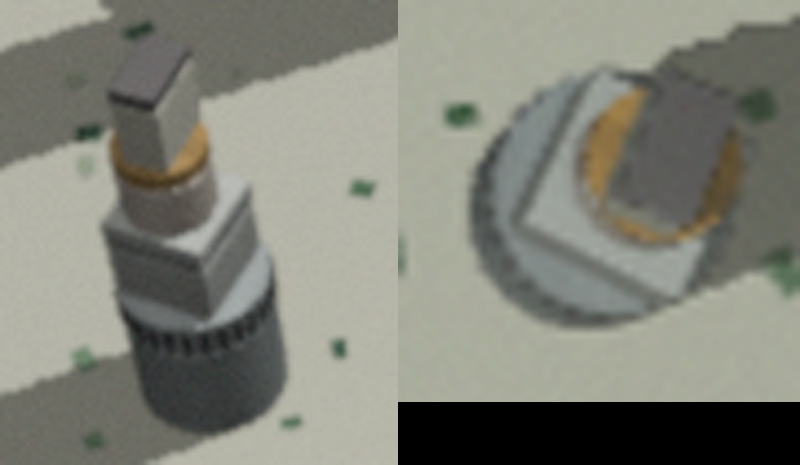

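The crop shows the tower clearly. In the scene crop the cap corners are at (158,37), (190,48), (148,107) and (109,93), and the tin top corners at (106,222), (200,260) and (250,185). In the top crop the tin corners are at (602,70), (520,218) and (680,300).

```bash
python3 - <<'E'
from h import *
cs,ct=cam('scene'),cam('top')
s=lambda x,y:(180+x/4.42-.4,155+y/4.42-.4); t=lambda x,y:(365+(x-398)/8.04-.5,280+y/8.04-.5)
def seg(P):
    P=np.array(P); 
    for a,b in zip(P,P[1:]): d=(b-a)[:2]; print('   len',np.hypot(*d).round(4),'ang',np.degrees(np.arctan2(d[1],d[0])).round(1))
B=[ray(cs,*s(*p),.188) for p in[(158,37),(190,48),(148,107),(109,93)]]
print('box scene',np.mean(B,0).round(4)); seg(B+B[:1])
T=[ray(cs,*s(*p),.112) for p in[(106,222),(200,260),(250,185)]]; print('tin scene',((T[0]+T[2])/2).round(4)); seg(T)
T=[ray(ct,*t(*p),.112) for p in[(602,70),(520,218),(680,300)]]; print('tin top',((T[0]+T[2])/2).round(4)); seg(T)
for n,c in(('s',cs),('t',ct)):
    hsv=cv2.cvtColor(c['image'],cv2.COLOR_BGR2HSV)
    m=cv2.inRange(hsv,(5,90,40),(25,255,255)); m[:, :]=m
    x0,y0=(180,155) if n=='s' else (365,280)
    w=m[y0:y0+(105 if n=='s' else 50),x0:x0+(90 if n=='s' else 50)]
    p=cv2.findNonZero(w)[:,0]+[x0,y0]; P=np.array([ray(c,u,v,.148)[:2] for u,v in p],np.float32)
    print('lid',n,len(p),cv2.minEnclosingCircle(P))
    # steel/canister: red tin, glass positions
    m=cv2.inRange(hsv,(0,180,60),(4,255,255))|cv2.inRange(hsv,(175,180,60),(180,255,255)); q=cv2.findNonZero(m)[:,0]; print('red',ray(c,*q.mean(0),.03).round(3))
for z,p in((.07,[(472,205),(575,325)]),): print([ray(ct,*t(*a),z).round(4) for a in p])
print('glass side/far bottoms',ray(cs,135,264,.0).round(3),ray(cs,238,340,.0).round(3),ray(ct,463,287,0).round(3),ray(ct,377,211,0).round(3))
for n,c in(('s',cs),('t',ct)):
    for p in[(.489,.142),(.532,.004)]: pass
hsv=cv2.cvtColor(cs['image'],cv2.COLOR_BGR2HSV); m=cv2.morphologyEx(cv2.inRange(hsv,(5,90,40),(22,255,255)),cv2.MORPH_CLOSE,np.ones((3,3)))
for k in cv2.findContours(m[190:240,400:450],0,2)[0]:
    if cv2.contourArea(k)>250:
        P=np.array([ray(cs,u+400,v+190,.009)[:2] for u,v in k[:,0]],np.float32); seg(cv2.boxPoints(cv2.minAreaRect(P)))
E
```

```text
box scene [ 0.4992 -0.2464  0.188 ]
   len 0.0145 ang 60.6
   len 0.0346 ang -24.9
   len 0.0175 ang -119.7
   len 0.0343 ang 150.1
tin scene [ 0.4972 -0.2469  0.112 ]
   len 0.0453 ang 58.7
   len 0.0442 ang 154.8
tin top [ 0.4959 -0.2499  0.112 ]
   len 0.0445 ang 151.1
   len 0.0461 ang -116.2
lid s 117 ((0.5030692219734192, -0.24883146584033966), 0.019479995593428612)
red [ 0.605 -0.253  0.03 ]
lid t 79 ((0.4972100853919983, -0.25060710310935974), 0.0194590725004673)
red [ 0.611 -0.254  0.03 ]
[array([ 0.4935, -0.2103,  0.07  ]), array([ 0.462 , -0.2378,  0.07  ])]
glass side/far bottoms [ 0.543 -0.42   0.   ] [ 0.72  -0.222 -0.   ] [ 0.545 -0.422  0.   ] [ 0.72  -0.225  0.   ]
   len 0.0408 ang -64.8
   len 0.0636 ang 25.2
   len 0.0408 ang 115.2
```

```bash
cat >> h.py <<'E'
from scipy.spatial.transform import Rotation as Ro
def go(x,y,z,yaw):
    "shift in tool axes and turn (deg) so that tool y lies along world angle yaw (mod 180)"
    s=status.read_state(); R=Ro.from_rotvec(s['orientation']).as_matrix()
    d=R.T@(np.array([x,y,z])-s['tool_pos']); cur=np.degrees(np.arctan2(R[1,1],R[0,1]))
    t=-((yaw-cur+90)%180-90)
    q=np.degrees(s['q'])
    print('shift',d.round(4),'dist',np.linalg.norm(d).round(3),'turn',t.round(1),'| yaw',cur.round(1),'q1,q6',q[[0,5]].round(1),'tilt',np.degrees(np.arccos(-R[2,2])).round(2),'t',s['t'])
E
python3 - <<'E'
from h import *
go(.4985,-.2475,.235,62)
E
```

```text
shift [ 0.3443 -0.1626  0.0004] dist 0.381 turn 53.4 | yaw -64.6 q1,q6 [-69.5  -4.9] tilt 0.04 t 0.3
```

Call:
servo_tool(plan="0.02 -0.01 0 5; 0.055 -0.026 0 11; 0.09 -0.043 0 17; 0.125 -0.06 0 23; 0.16 -0.076 0 29; 0.195 -0.092 0 35; 0.23 -0.108 0 41; 0.265 -0.124 0 46; 0.30 -0.14 0 51; 0.325 -0.153 0 53.4; 0.344 -0.1626 0 53.4; 0.344 -0.1626 0 53.4", grip=-0.4)

```text
t: 1.3
tool_pos: [0.5004, -0.2444, 0.2356]
orientation: [-3.048, 0.755, -0.001]
force: [-0.1, 0.2, -0.5]
opening: 0.0651
gripper_force: 0.0
```

```bash
python3 - <<'E'
from h import *
go(.4985,-.2475,.172,62)
s=status.read_state();print(s['tool_pos'],s['opening'],s['force'])
a=cam('scene')['image'][100:260,130:320]; b=cam('top')['image'][240:340,330:450]
a=cv2.resize(a,None,fx=3,fy=3,interpolation=2); b=cv2.resize(b,(480*100//120*120//100*0+400,480*0+a.shape[0]*0+333),interpolation=2) if 0 else cv2.resize(b,None,fx=4,fy=4,interpolation=2)
b=cv2.copyMakeBorder(b,0,a.shape[0]-b.shape[0],0,0,0); o=np.hstack([a,b]); o=cv2.resize(o,None,fx=.76,fy=.76,interpolation=3); print(o.shape); cv2.imwrite('pics/a1.png',cv2.convertScaleAbs(o,alpha=1.4))
E
```

```text
shift [-0.0002  0.0037  0.0636] dist 0.064 turn 0.2 | yaw -117.8 q1,q6 [-31.4  86.4] tilt 0.09 t 1.3
[ 0.50036656 -0.24437328  0.23561926] 0.06512437245264854 [-0.08195148  0.22504546 -0.50822311]
(365, 798, 3)
```

View pics/a1.png

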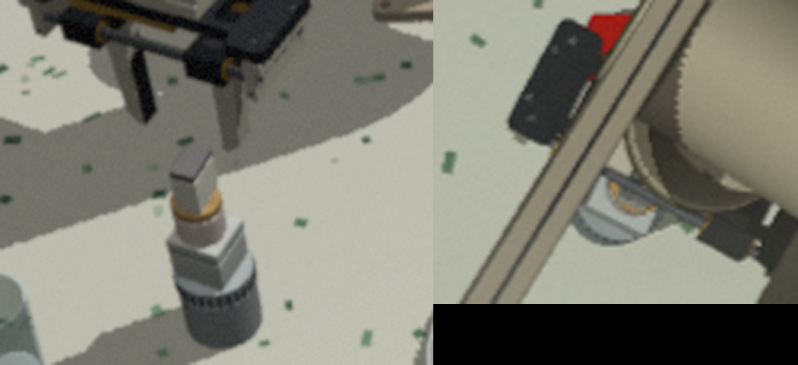

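The gripper straddles the box: fingertips at crop (145,120) and (235,148), with the box cap centred at (193,165).

```bash
python3 - <<'E'
from h import *
go(.4985,-.2475,.172,62)
c=cam('scene');print(proj(c,status.read_state()['tool_pos']+[0,0,-.017]))
E
```

```text
shift [0.0002 0.0001 0.0635] dist 0.064 turn 0.1 | yaw -117.9 q1,q6 [-31.7  86.3] tilt 0.03 t 1.4
[210.11269869 156.85334846]
```

Call:
servo_tool(plan="0 0 0.008 0; 0 0 0.02 0; 0 0 0.034 0; 0 0 0.048 0; 0 0 0.058 0; 0 0 0.063 0; 0 0 0.063 0; 0 0 0.063 0")

```text
t: 2.12
tool_pos: [0.498, -0.248, 0.1724]
orientation: [-3.048, 0.762, 0.001]
force: [1.3, 0.8, 0.2]
opening: 0.0653
gripper_force: 0.0
```

Call:
servo_tool(plan="0 0 0 0; 0 0 0 0; 0 0 0 0; 0 0 0 0; 0 0 0 0; 0 0 0 0; 0 0 0 0; 0 0 0 0", grip=1, grip_force=10)

```text
t: 2.78
tool_pos: [0.4983, -0.2478, 0.1727]
orientation: [3.048, -0.761, 0.0]
force: [-1.5, 0.8, 1.1]
opening: 0.0209
gripper_force: 9.4
```

Call:
servo_tool(plan="0 0 -0.005 0; 0 0 -0.015 0; 0 0 -0.028 0; 0 0 -0.04 0; 0 0 -0.047 0; 0 0 -0.05 0; 0 0 -0.05 0; 0 0 -0.05 0")

```text
t: 3.45
tool_pos: [0.4983, -0.2478, 0.2227]
orientation: [3.048, -0.761, 0.0]
force: [-0.2, 0.7, -0.3]
opening: 0.0206
gripper_force: 9.4
```

```bash
python3 - <<'E'
from h import *
c=cam('scene');go(.489,.1415,.2,115.2)
s=status.read_state();print(s['tool_pos'],s['opening'],s['gripper_force'])
E
```

```text
shift [-0.1908 -0.3393  0.0223] dist 0.39 turn -53.2 | yaw -118.0 q1,q6 [-31.7  86.3] tilt 0.04 t 3.5
[ 0.49803228 -0.24767832  0.22215673] 0.021064654268293456 9.424685533158481
```

Call:
servo_tool(plan="-0.006 -0.011 0 -2; -0.018 -0.033 0 -6; -0.036 -0.063 0 -11; -0.055 -0.097 0 -16; -0.074 -0.132 0 -21.5; -0.093 -0.165 0 -27; -0.112 -0.199 0 -32; -0.131 -0.233 0 -37; -0.150 -0.266 0 -42; -0.168 -0.298 0 -47; -0.182 -0.323 0.01 -51; -0.191 -0.339 0.022 -53.2")

```text
t: 4.5
tool_pos: [0.4883, 0.1449, 0.2009]
orientation: [-3.062, -0.697, -0.002]
force: [-0.5, 0.0, -1.0]
opening: 0.0205
gripper_force: 9.4
```

Call:
servo_tool(plan="0 0 0.01 0; 0 0 0.03 0; 0 0 0.05 0; 0 0 0.07 0; 0 0 0.09 0; 0 0 0.11 0; 0 0 0.125 0; 0 0 0.135 0; 0 0 0.14 0; 0 0 0.14 0")

```text
t: 5.33
tool_pos: [0.4879, 0.1407, 0.0593]
orientation: [-3.066, -0.684, 0.004]
force: [0.4, 0.3, -0.9]
opening: 0.0209
gripper_force: 9.4
```

```bash
python3 - <<'E'
from h import *
c=cam('scene');go(.489,.1415,.034,115.2)
s=status.read_state();print(s['tool_pos'],s['opening'],s['gripper_force'])
o=cv2.resize(c['image'][160:290,340:500],None,fx=4.5,fy=4.5,interpolation=2);cv2.imwrite('pics/b1.png',cv2.convertScaleAbs(o,alpha=1.4))
E
```

```text
shift [ 0.0006 -0.0004  0.0265] dist 0.026 turn -0.0 | yaw -64.8 q1,q6 [10.3 75.2] tilt 0.05 t 5.3833
[0.48864886 0.14094042 0.06046437] 0.020836716349577858 9.424668413121253
```

View pics/b1.png

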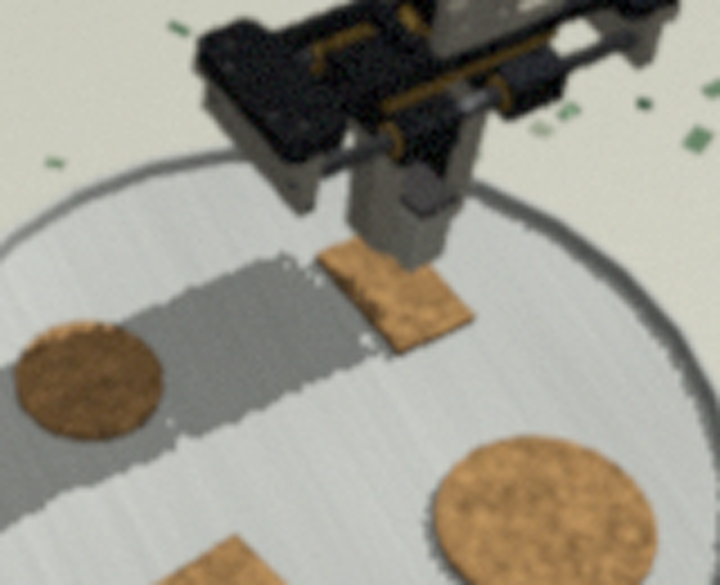

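The box hangs between the fingers over the oblong mat, corner at crop (410,270), in line with the mat. I'll lower it the last 26 mm.

Call:
servo_tool(plan="0 0 0.005 0; 0 0 0.011 0; 0 0 0.017 0; 0 0 0.022 0; 0 0 0.0245 0; 0 0 0.026 0; 0 0 0.0268 0; 0 0 0.0268 0; 0 0 0.0268 0")

```text
t: 6.13
tool_pos: [0.4892, 0.1412, 0.034]
orientation: [3.066, 0.685, 0.001]
force: [0.5, -0.4, -0.9]
opening: 0.0207
gripper_force: 9.5
```

Call:
servo_tool(plan="0 0 0 0; 0 0 0 0; 0 0 0 0; 0 0 0 0; 0 0 0 0", grip=-0.3)

```text
t: 6.55
tool_pos: [0.4891, 0.1412, 0.0339]
orientation: [3.066, 0.684, 0.0]
force: [0.7, 0.3, -0.4]
opening: 0.0497
gripper_force: 0.0
```

Call:
servo_tool(plan="0 0 -0.005 0; 0 0 -0.015 0; 0 0 -0.035 0; 0 0 -0.06 0; 0 0 -0.09 0; 0 0 -0.12 0; 0 0 -0.15 0; 0 0 -0.165 0; 0 0 -0.17 0; 0 0 -0.17 0")

```text
t: 7.38
tool_pos: [0.4901, 0.1414, 0.2063]
orientation: [3.066, 0.685, 0.006]
force: [-0.5, -0.0, 0.2]
opening: 0.061
gripper_force: 0.0
```

```bash
python3 - <<'E'
from h import *
c=cam('scene');cam('top');go(.498,-.2495,.2,62); go(.498,-.2495,.2,0)
o=cv2.resize(c['image'][160:290,340:500],None,fx=4.5,fy=4.5,interpolation=2);cv2.imwrite('pics/b2.png',cv2.convertScaleAbs(o,alpha=1.4))
E
```

```text
shift [-0.1574  0.3576  0.003 ] dist 0.391 turn 53.2 | yaw -64.8 q1,q6 [10.3 75.2] tilt 0.07 t 7.4833
shift [-0.1574  0.3576  0.003 ] dist 0.391 turn -64.8 | yaw -64.8 q1,q6 [10.3 75.2] tilt 0.07 t 7.4833
```

View pics/b2.png

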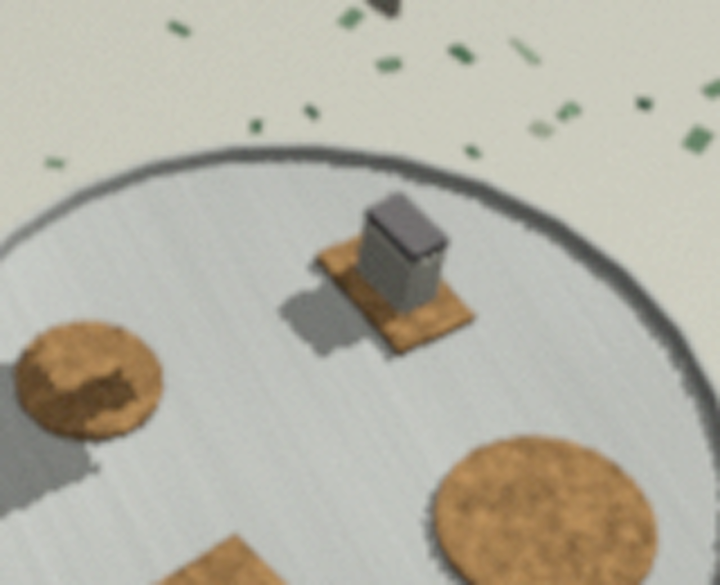

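The box stands on the oblong mat, cap centred at crop (406,225). Next I'll check its centre and re-measure the pot's lid, now fully visible.

```bash
python3 - <<'E'
from h import *
c=cam('scene'); print('box',ray(c,340+406/4.5-.4,160+225/4.5-.4,.049))
for n,x0,y0,x1,y1 in(('scene',180,155,270,260),('top',365,270,420,330)):
    c=cam(n); hsv=cv2.cvtColor(c['image'],cv2.COLOR_BGR2HSV)
    m=cv2.inRange(hsv,(5,80,40),(25,255,255))[y0:y1,x0:x1]
    k=max(cv2.findContours(m,0,2)[0],key=cv2.contourArea)[:,0]+[x0,y0]
    P=np.array([ray(c,u,v,.148)[:2] for u,v in k],np.float32); print(n,P.mean(0),cv2.minEnclosingCircle(P),cv2.fitEllipse(P))
E
```

```text
box [0.48977817 0.14289235 0.049     ]
scene [ 0.50423354 -0.25032163] ((0.5012802481651306, -0.25004488229751587), 0.021964170038700104) ((0.5010385513305664, -0.24897459149360657), (0.036506541073322296, 0.04258407652378082), 102.70320892333984)
top [ 0.49805441 -0.25056776] ((0.49785587191581726, -0.2508124113082886), 0.019743086770176888) ((0.4980899691581726, -0.2507975697517395), (0.03719767555594444, 0.03801257535815239), 82.7038345336914)
```

Call:
servo_tool(plan="-0.008 0.018 0 2; -0.02 0.046 0 7; -0.036 0.081 0 13; -0.052 0.117 0 19; -0.067 0.153 0 25; -0.083 0.189 0 31; -0.099 0.225 0 37; -0.115 0.26 0 42; -0.13 0.296 0 47; -0.145 0.33 0 51; -0.155 0.351 0 53; -0.1574 0.358 0.003 53.2", grip=-0.2)

```text
t: 8.63
tool_pos: [0.4978, -0.2533, 0.1998]
orientation: [3.045, -0.769, -0.002]
force: [0.1, 0.6, 0.4]
opening: 0.0556
gripper_force: 0.0
```

```bash
python3 - <<'E'
from h import *
cam('scene');cam('top');go(.499,-.25,.134,62);print(status.read_state()['opening'])
E
```

```text
shift [ 0.0011 -0.0009  0.0649] dist 0.065 turn -0.1 | yaw -118.1 q1,q6 [-32.   86.1] tilt 0.18 t 8.7333
0.055438845767300335
```

Call:
servo_tool(plan="0 0 0 0; 0.001 -0.001 0.008 0; 0.001 -0.001 0.02 0; 0.001 -0.001 0.035 0; 0.001 -0.001 0.05 0; 0.001 -0.001 0.06 0; 0.001 -0.001 0.065 0; 0.001 -0.001 0.065 0; 0.001 -0.001 0.065 0", grip=-0.4)

```text
t: 9.48
tool_pos: [0.5002, -0.249, 0.1358]
orientation: [-3.048, 0.76, 0.0]
force: [0.3, 0.3, 1.3]
opening: 0.065
gripper_force: 0.0
```

Call:
servo_tool(plan="0 0 0 0; 0 0 0 0; 0 0 0 0; 0 0 0 0; 0 0 0 0; 0 0 0 0; 0 0 0 0", grip=1, grip_force=15)

```text
t: 10.07
tool_pos: [0.5004, -0.2497, 0.1364]
orientation: [3.048, -0.761, 0.001]
force: [0.0, -0.9, 3.3]
opening: 0.0392
gripper_force: 15.0
```

Call:
servo_tool(plan="0 0 -0.004 0; 0 0 -0.012 0; 0 0 -0.025 0; 0 0 -0.04 0; 0 0 -0.055 0; 0 0 -0.063 0; 0 0 -0.065 0; 0 0 -0.065 0")

```text
t: 10.73
tool_pos: [0.5007, -0.2496, 0.202]
orientation: [3.048, -0.761, 0.003]
force: [0.2, 0.4, -1.9]
opening: 0.0398
gripper_force: 15.0
```

```bash
python3 - <<'E'
from h import *
c=cam('scene');cam('top');go(.532,.0035,.2,90);print(status.read_state()['opening'])
o=cv2.resize(c['image'][130:260,150:310],None,fx=4.5,fy=4.5,interpolation=2);cv2.imwrite('pics/p1.png',cv2.convertScaleAbs(o,alpha=1.4))
E
```

```text
shift [-0.0903 -0.2381  0.0003] dist 0.255 turn -28.0 | yaw -118.0 q1,q6 [-31.8  86.3] tilt 0.06 t 10.8333
0.03992024380792528
```

View pics/p1.png

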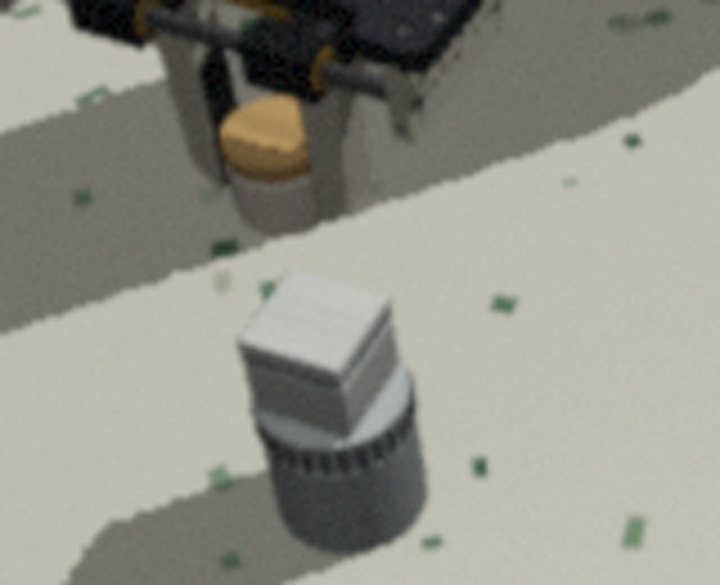

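The pot is held clear of the tower; the tin's top corners are at crop (240,342), (338,375), (392,300) and (290,268).

Call:
servo_tool(plan="-0.004 -0.012 0 -2; -0.012 -0.032 0 -5; -0.023 -0.061 0 -8; -0.034 -0.09 0 -11; -0.045 -0.119 0 -14; -0.056 -0.148 0 -17; -0.067 -0.177 0 -20; -0.078 -0.205 0 -23; -0.086 -0.227 0.01 -26; -0.09 -0.238 0.025 -28; -0.09 -0.238 0.045 -28; -0.09 -0.238 0.06 -28")

```text
t: 11.83
tool_pos: [0.5314, 0.0051, 0.1386]
orientation: [-3.141, -0.006, 0.003]
force: [-0.2, 0.2, -2.2]
opening: 0.0397
gripper_force: 15.0
```

Call:
servo_tool(plan="0 0 0.015 0; 0 0 0.03 0; 0 0 0.045 0; 0 0 0.06 0; 0 0 0.07 0; 0 0 0.078 0; 0 0 0.082 0; 0 0 0.082 0")

```text
t: 12.5
tool_pos: [0.5317, 0.0033, 0.0578]
orientation: [-3.141, 0.0, 0.003]
force: [-0.6, -0.7, -2.2]
opening: 0.0396
gripper_force: 15.0
```

```bash
python3 - <<'E'
from h import *
c=cam('scene');cam('top');go(.532,.0035,.0332,90);print(status.read_state()['opening'])
T=[ray(c,150+x/4.5-.4,130+y/4.5-.4,.112)[:2] for x,y in[(240,342),(338,375),(392,300),(290,268)]]; print('tin',np.mean(T,0)); T+=T[:1]
for a,b in zip(T,T[1:]): print(np.hypot(*(b-a)),np.degrees(np.arctan2(*(b-a)[::-1]))%90)
E
```

```text
shift [-0.0009 -0.0004  0.0261] dist 0.026 turn -0.0 | yaw -90.0 q1,q6 [-5.2 84.8] tilt 0.04 t 12.6
0.03965201144599768
tin [ 0.49776276 -0.24747128]
0.04452468654829657 62.51324132772215
0.04404906319633815 62.90905133577101
0.04683107981695385 63.29778704741122
0.04348495402143339 65.9493615511711
```

Call:
servo_tool(plan="0 0 0.006 0; 0 0 0.012 0; 0 0 0.018 0; 0 0 0.022 0; 0 0 0.0245 0; 0 0 0.026 0; 0 0 0.0265 0; 0 0 0.0265 0; 0 0 0.0265 0")

```text
t: 13.35
tool_pos: [0.5321, 0.003, 0.0331]
orientation: [3.141, -0.001, -0.002]
force: [-8.4, 0.1, 10.8]
opening: 0.0394
gripper_force: 15.0
```

Call:
servo_tool(plan="0 0 0 0; 0 0 0 0; 0 0 0 0; 0 0 0 0; 0 0 0 0", grip=-0.4)

```text
t: 13.77
tool_pos: [0.5326, 0.003, 0.0322]
orientation: [-3.142, 0.001, 0.0]
force: [-0.1, 0.2, 0.6]
opening: 0.0642
gripper_force: 0.0
```

Call:
servo_tool(plan="0 0 -0.005 0; 0 0 -0.015 0; 0 0 -0.035 0; 0 0 -0.06 0; 0 0 -0.085 0; 0 0 -0.11 0; 0 0 -0.125 0; 0 0 -0.13 0; 0 0 -0.13 0")

```text
t: 14.52
tool_pos: [0.5339, 0.0029, 0.1648]
orientation: [3.141, -0.001, 0.006]
force: [0.2, 1.0, 0.2]
opening: 0.065
gripper_force: 0.0
```

```bash
python3 - <<'E'
from h import *
c=cam('scene');cam('top');go(.4975,-.2485,.165,62.5)
o=cv2.resize(c['image'][160:340,310:510],None,fx=3.3,fy=3.3,interpolation=2);cv2.imwrite('pics/p2.png',cv2.convertScaleAbs(o,alpha=1.4))
E
```

```text
shift [-0.0345  0.2516 -0.0033] dist 0.254 turn 27.5 | yaw -90.0 q1,q6 [-5.2 84.8] tilt 0.04 t 14.6167
```

View pics/p2.png

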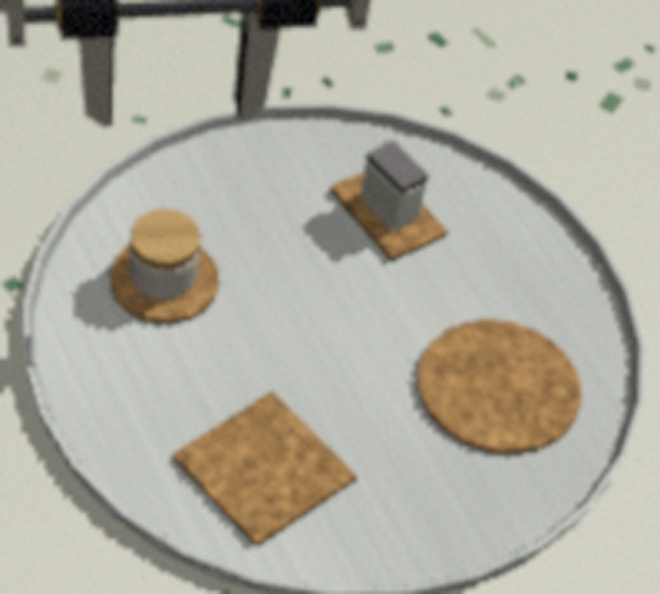

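The pot stands on the small round mat, lid centred at crop (165,240). Next is the tin.

Call:
servo_tool(plan="-0.002 0.012 0 2; -0.004 0.034 0 5; -0.008 0.064 0 8; -0.013 0.095 0 11; -0.017 0.126 0 14; -0.021 0.157 0 17; -0.025 0.187 0 20; -0.029 0.214 0 23; -0.032 0.236 0 26; -0.0335 0.248 0 27.5; -0.0345 0.2516 -0.003 27.5; -0.0345 0.2516 -0.003 27.5", grip=-0.65)

```text
t: 15.62
tool_pos: [0.4973, -0.2491, 0.1649]
orientation: [-3.051, 0.749, 0.002]
force: [0.3, 0.1, 0.6]
opening: 0.0767
gripper_force: 0.0
```

```bash
python3 - <<'E'
from h import *
cam('scene');cam('top');go(.4975,-.2485,.093,62.5);print(status.read_state()['opening'])
E
```

```text
shift [0.0001 0.0009 0.0721] dist 0.072 turn 0.0 | yaw -117.5 q1,q6 [-31.7  85.7] tilt 0.05 t 15.7167
0.07653821673336111
```

Call:
servo_tool(plan="0 0 0.006 0; 0 0 0.016 0; 0 0 0.03 0; 0 0 0.044 0; 0 0 0.057 0; 0 0 0.066 0; 0 0 0.071 0; 0 0 0.072 0; 0 0 0.072 0; 0 0 0.072 0")

```text
t: 16.55
tool_pos: [0.4984, -0.2488, 0.094]
orientation: [3.051, -0.747, 0.002]
force: [0.0, -0.4, 0.2]
opening: 0.0764
gripper_force: 0.0
```

Call:
servo_tool(plan="0 0 0 0; 0 0 0 0; 0 0 0 0; 0 0 0 0; 0 0 0 0; 0 0 0 0; 0 0 0 0", grip=1, grip_force=18)

```text
t: 17.13
tool_pos: [0.498, -0.2486, 0.0935]
orientation: [3.051, -0.748, 0.0]
force: [-0.4, 0.3, 1.6]
opening: 0.0461
gripper_force: 17.9
```

Call:
servo_tool(plan="0 0 -0.003 0; 0 0 -0.01 0; 0 0 -0.022 0; 0 0 -0.037 0; 0 0 -0.052 0; 0 0 -0.064 0; 0 0 -0.069 0; 0 0 -0.07 0; 0 0 -0.07 0")

```text
t: 17.88
tool_pos: [0.4981, -0.2487, 0.1637]
orientation: [3.051, -0.747, 0.001]
force: [-0.2, -0.2, -1.9]
opening: 0.0461
gripper_force: 17.9
```

```bash
python3 - <<'E'
from h import *
c=cam('scene');cam('top');go(.6645,.0437,.16,122.6);print(status.read_state()['opening'])
o=cv2.resize(c['image'][130:260,150:310],None,fx=4.5,fy=4.5,interpolation=2);cv2.imwrite('pics/t1.png',cv2.convertScaleAbs(o,alpha=1.4))
E
```

```text
shift [ 0.0132 -0.3362  0.0024] dist 0.336 turn -60.1 | yaw -117.5 q1,q6 [-31.8  85.7] tilt 0.08 t 17.9833
0.04594935697193963
```

View pics/t1.png

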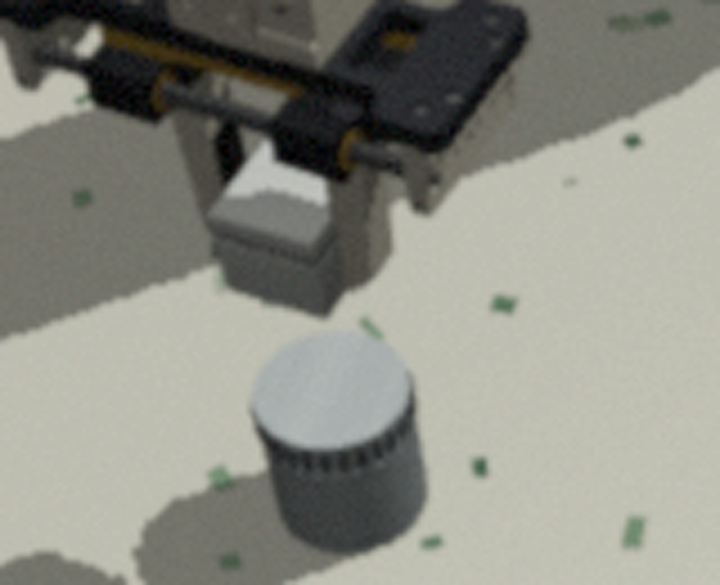

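The tin is held square; the canister's top ellipse is centred at about crop (332,391).

Call:
servo_tool(plan="0.0005 -0.012 0 -3; 0.001 -0.034 0 -8; 0.002 -0.068 0 -14; 0.004 -0.103 0 -20; 0.005 -0.138 0 -26; 0.007 -0.173 0 -32; 0.008 -0.208 0 -38; 0.01 -0.243 0 -44; 0.011 -0.277 0 -50; 0.012 -0.307 0 -55; 0.0125 -0.328 0 -59; 0.0132 -0.336 0.002 -60.1")

```text
t: 18.98
tool_pos: [0.6653, 0.0466, 0.1601]
orientation: [-3.011, -0.891, 0.001]
force: [0.6, -0.1, -0.6]
opening: 0.0455
gripper_force: 17.9
```

Call:
servo_tool(plan="0 0 0.008 0; 0 0 0.022 0; 0 0 0.038 0; 0 0 0.054 0; 0 0 0.07 0; 0 0 0.084 0; 0 0 0.095 0; 0 0 0.1 0; 0 0 0.1 0; 0 0 0.1 0")

```text
t: 19.82
tool_pos: [0.6649, 0.0429, 0.0614]
orientation: [-3.016, -0.88, 0.0]
force: [-0.3, 0.0, -1.3]
opening: 0.0464
gripper_force: 17.9
```

```bash
python3 - <<'E'
from h import *
c=cam('scene');ct=cam('top');go(.6645,.0437,.0332,122.6);print(status.read_state()['tool_pos'],status.read_state()['opening'])
print('can',ray(c,150+332/4.5-.4,130+391/4.5-.4,.07),[ray(c,150+x/4.5-.4,130+y/4.5-.4,.07)[:2] for x,y in[(250,391),(413,391),(331,332),(331,450)]])
g=cv2.cvtColor(ct['image'],cv2.COLOR_BGR2GRAY)[275:335,360:425]; e=cv2.resize(g,None,fx=4,fy=4,interpolation=2)
k=cv2.HoughCircles(e,cv2.HOUGH_GRADIENT,1.5,100,param1=80,param2=20,minRadius=48,maxRadius=75); print(k)
if k is not None: x,y,r=k[0,0]; print(ray(ct,360+x/4-.4,275+y/4-.4,.07),r)
E
```

```text
shift [-0.0009 -0.0012  0.0294] dist 0.029 turn -0.0 | yaw -57.4 q1,q6 [-0.7 56.8] tilt 0.12 t 19.9167
[0.66579385 0.04317648 0.06264102] 0.046076363030242325
can [ 0.49787989 -0.24646557  0.07      ] [array([ 0.49542426, -0.28014003]), array([ 0.50030425, -0.21322004]), array([ 0.46454524, -0.2482388 ]), array([ 0.52993302, -0.24556342])]
[[[113.25 125.25  57.6 ]]]
[ 0.49210725 -0.24098592  0.07      ] 57.6
```

Call:
servo_tool(plan="0 0 0.006 0; -0.001 -0.001 0.013 0; -0.001 -0.001 0.02 0; -0.001 -0.001 0.025 0; -0.001 -0.001 0.028 0; -0.001 -0.001 0.0292 0; -0.001 -0.001 0.0297 0; -0.001 -0.001 0.0297 0; -0.001 -0.001 0.0297 0")

```text
t: 20.67
tool_pos: [0.6635, 0.0437, 0.0324]
orientation: [-3.015, -0.881, 0.0]
force: [-3.7, 0.0, 7.3]
opening: 0.0458
gripper_force: 17.9
```

Call:
servo_tool(plan="0 0 0 0; 0 0 0 0; 0 0 0 0; 0 0 0 0; 0 0 0 0; 0 0 0 0", grip=-0.6)

```text
t: 21.17
tool_pos: [0.6635, 0.0436, 0.0315]
orientation: [-3.015, -0.881, 0.0]
force: [0.2, -0.2, -0.3]
opening: 0.0741
gripper_force: 0.0
```

Call:
servo_tool(plan="0 0 -0.005 0; 0 0 -0.015 0; 0 0 -0.035 0; 0 0 -0.06 0; 0 0 -0.085 0; 0 0 -0.105 0; 0 0 -0.117 0; 0 0 -0.12 0; 0 0 -0.12 0", grip=-1)

```text
t: 21.92
tool_pos: [0.6643, 0.0436, 0.1531]
orientation: [3.015, 0.881, 0.004]
force: [-1.3, -0.9, -0.5]
opening: 0.0928
gripper_force: 0.0
```

```bash
python3 - <<'E'
from h import *
c=cam('scene');cam('top');go(.498,-.247,.15,90);go(.498,-.247,.15,120)
o=cv2.resize(c['image'][160:340,310:510],None,fx=3.3,fy=3.3,interpolation=2);cv2.imwrite('pics/t2.png',cv2.convertScaleAbs(o,alpha=1.4))
E
```

```text
shift [-0.2953  0.1562  0.0005] dist 0.334 turn 32.6 | yaw -57.4 q1,q6 [-0.7 56.8] tilt 0.11 t 22.0167
shift [-0.2953  0.1562  0.0005] dist 0.334 turn 2.6 | yaw -57.4 q1,q6 [-0.7 56.8] tilt 0.11 t 22.0167
```

View pics/t2.png

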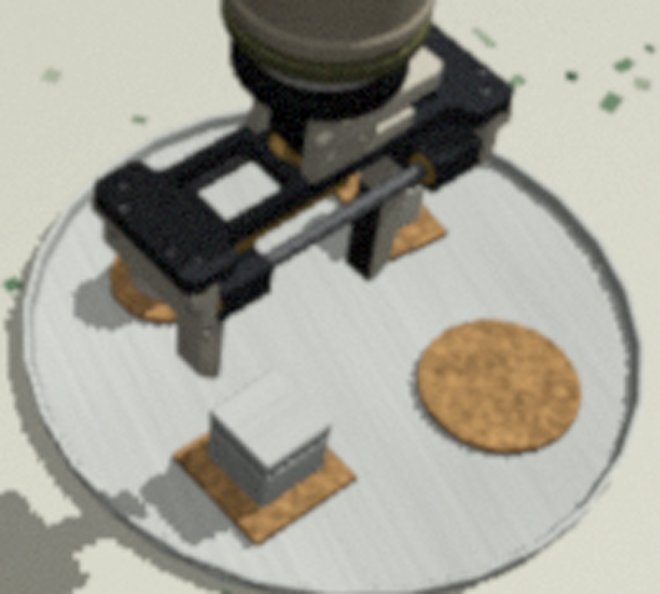

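The tin stands square on its mat (top centre at crop (270,418)). The canister is last.

Call:
servo_tool(plan="-0.011 0.006 0 2; -0.032 0.017 0 5; -0.061 0.032 0 9; -0.092 0.048 0 13; -0.123 0.065 0 17; -0.154 0.081 0 20; -0.185 0.098 0 23; -0.216 0.114 0 26; -0.246 0.13 0 29; -0.272 0.144 0 31; -0.289 0.153 0 32.6; -0.2953 0.1562 0 32.6")

```text
t: 23.02
tool_pos: [0.4958, -0.2495, 0.1501]
orientation: [-3.141, 0.01, 0.004]
force: [-0.7, -0.4, -0.3]
opening: 0.0927
gripper_force: 0.0
```

```bash
python3 - <<'E'
from h import *
cam('scene');cam('top');go(.498,-.247,.042,90);print(status.read_state()['opening'])
E
```

```text
shift [ 0.001  -0.0008  0.1085] dist 0.108 turn -0.2 | yaw -90.2 q1,q6 [-31.8  58.4] tilt 0.11 t 23.1167
0.09269539354893955
```

Call:
servo_tool(plan="0.001 -0.001 0.008 0; 0.001 -0.001 0.022 0; 0.001 -0.001 0.038 0; 0.001 -0.001 0.054 0; 0.001 -0.001 0.07 0; 0.001 -0.001 0.085 0; 0.001 -0.001 0.097 0; 0.001 -0.001 0.105 0; 0.001 -0.001 0.108 0; 0.001 -0.001 0.108 0; 0.001 -0.001 0.108 0")

```text
t: 24.03
tool_pos: [0.5002, -0.246, 0.0441]
orientation: [3.141, -0.0, 0.001]
force: [0.2, -0.6, 0.4]
opening: 0.0934
gripper_force: 0.0
```

Call:
servo_tool(plan="0 0 0 0; 0 0 0 0; 0 0 0 0; 0 0 0 0; 0 0 0 0; 0 0 0 0; 0 0 0 0", grip=1, grip_force=30)

```text
t: 24.62
tool_pos: [0.5001, -0.2465, 0.0442]
orientation: [3.141, -0.001, 0.001]
force: [0.4, -1.6, 2.9]
opening: 0.0659
gripper_force: 30.0
```

Call:
servo_tool(plan="0 0 -0.003 0; 0 0 -0.01 0; 0 0 -0.022 0; 0 0 -0.037 0; 0 0 -0.052 0; 0 0 -0.064 0; 0 0 -0.074 0; 0 0 -0.079 0; 0 0 -0.08 0; 0 0 -0.08 0")

```text
t: 25.45
tool_pos: [0.4998, -0.246, 0.1237]
orientation: [3.142, -0.001, 0.0]
force: [-0.3, -0.8, -3.5]
opening: 0.0657
gripper_force: 30.0
```

```bash
python3 - <<'E'
from h import *
c=cam('scene');cam('top');go(.62,.1805,.122,90);go(.62,.1805,.122,115);print(status.read_state()['opening'])
o=cv2.resize(c['image'][130:280,150:310],None,fx=4,fy=4,interpolation=2);cv2.imwrite('pics/c1.png',cv2.convertScaleAbs(o,alpha=1.4))
E
```

```text
shift [ 0.1206 -0.4262  0.0009] dist 0.443 turn -0.0 | yaw -90.0 q1,q6 [-31.5  58.5] tilt 0.09 t 25.55
shift [ 0.1206 -0.4262  0.0009] dist 0.443 turn -25.0 | yaw -90.0 q1,q6 [-31.5  58.5] tilt 0.09 t 25.55
0.06586867404800459
```

View pics/c1.png

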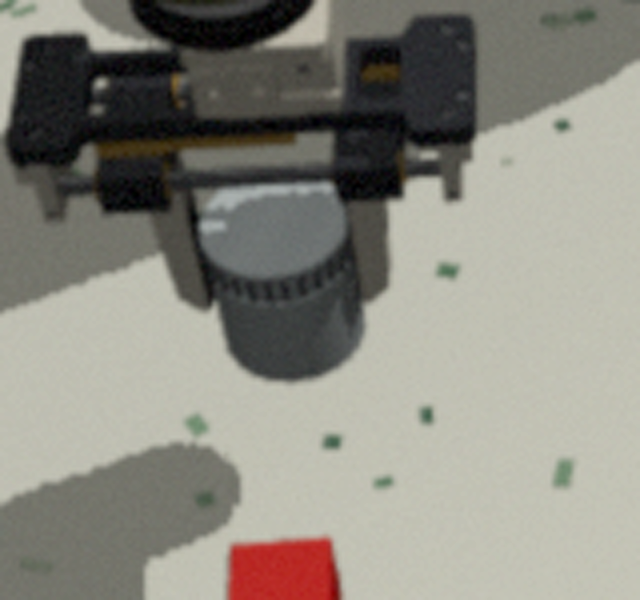

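The canister is held upright; red tin untouched at the bottom of the crop.

Call:
servo_tool(plan="0.003 -0.01 0 0; 0.008 -0.03 0 0; 0.017 -0.06 0 0; 0.027 -0.094 0 0; 0.037 -0.13 0 0; 0.047 -0.166 0 0; 0.057 -0.202 0 0; 0.067 -0.238 0 0; 0.078 -0.274 0 0; 0.088 -0.31 0 0; 0.098 -0.345 0 0; 0.107 -0.376 0 0")

```text
t: 26.55
tool_pos: [0.6064, 0.1332, 0.1227]
orientation: [-3.141, -0.001, 0.002]
force: [1.4, -0.0, -3.1]
opening: 0.066
gripper_force: 30.0
```

Call:
servo_tool(plan="0.007 -0.026 0 0; 0.012 -0.043 0 0; 0.0145 -0.05 0 0; 0.0145 -0.05 0.005 0; 0.0145 -0.05 0.015 0; 0.0145 -0.05 0.027 0; 0.0145 -0.05 0.037 0; 0.0145 -0.05 0.044 0; 0.0145 -0.05 0.045 0; 0.0145 -0.05 0.045 0")

```text
t: 27.38
tool_pos: [0.6206, 0.1791, 0.0773]
orientation: [3.141, -0.002, -0.003]
force: [0.6, 0.7, -2.8]
opening: 0.0657
gripper_force: 30.0
```

```bash
python3 - <<'E'
from h import *
c=cam('scene');cam('top');go(.621,.1805,.0535,90);print(status.read_state()['tool_pos'])
E
```

```text
shift [-0.0008 -0.0008  0.0256] dist 0.026 turn -0.1 | yaw -90.1 q1,q6 [ 11.6 101.6] tilt 0.04 t 27.4833
[0.62181207 0.17965871 0.07906072]
```

Call:
servo_tool(plan="-0.001 -0.001 0.006 0; -0.001 -0.001 0.012 0; -0.001 -0.001 0.018 0; -0.001 -0.001 0.022 0; -0.001 -0.001 0.0245 0; -0.001 -0.001 0.0255 0; -0.001 -0.001 0.026 0; -0.001 -0.001 0.026 0; -0.001 -0.001 0.026 0")

```text
t: 28.23
tool_pos: [0.6204, 0.181, 0.0532]
orientation: [3.142, -0.001, -0.0]
force: [-4.6, -1.4, 5.8]
opening: 0.066
gripper_force: 30.0
```

Call:
servo_tool(plan="0 0 0 0; 0 0 0 0; 0 0 0 0; 0 0 0 0; 0 0 0 0; 0 0 0 0; 0 0 0 0", grip=-1)

```text
t: 28.82
tool_pos: [0.6205, 0.1809, 0.0526]
orientation: [-3.142, 0.001, -0.0]
force: [0.2, -0.2, 0.4]
opening: 0.0932
gripper_force: 0.0
```

Call:
servo_tool(plan="0 0 -0.005 0; 0 0 -0.015 0; 0 0 -0.035 0; 0 0 -0.06 0; 0 0 -0.09 0; 0 0 -0.12 0; 0 0 -0.14 0; 0 0 -0.15 0; -0.02 0 -0.15 0; -0.05 0 -0.15 0; -0.09 0 -0.15 0; -0.12 0 -0.15 0")

```text
t: 29.82
tool_pos: [0.4981, 0.1808, 0.2019]
orientation: [3.141, -0.001, -0.003]
force: [-0.1, -0.4, -0.3]
opening: 0.093
gripper_force: 0.0
```

```bash
python3 - <<'E'
from h import *
c=cam('scene');cam('top')
o=cv2.resize(c['image'][160:370,80:510],None,fx=1.8,fy=1.8,interpolation=2);cv2.imwrite('pics/f.png',cv2.convertScaleAbs(o,alpha=1.4)); print(status.read_state()['dq'].round(3))
E
```

```text
[-0.017  0.071 -0.106 -0.008 -0.035 -0.015]
```

View pics/f.png

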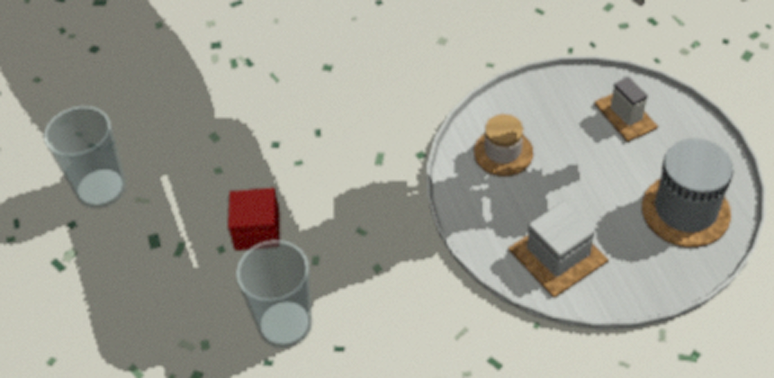

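All four stand upright on their mats, and the glasses and red tin are unmoved. Tops are at crop (630,92), (504,127), (562,229) and (697,168); one numeric check before handing in.

```bash
python3 - <<'E'
from h import *
c=cam('scene'); ok=True
for n,x,y,z,m in(('box',630,92,.049,(.489,.142)),('pot',504,127,.045,(.532,.0035)),('tin',562,229,.051,(.6645,.0437)),('can',697,168,.079,(.62,.1805))):
    d=np.hypot(*(ray(c,80+x/1.8-.3,160+y/1.8-.3,z)[:2]-m)); print(n,d.round(4)); ok&=d<.009
if ok: print(robot.close_job())
E
```

```text
box 0.0039
pot 0.0039
tin 0.002
can 0.0022
the job is handed in; nothing more can be done
None
```

The job is handed in: all four tea things stand upright on their matching mats, placed from the top of the tower down and centred within about 4 mm by my last camera check. The glasses and the red look-alike are where they were; no verdict came back from the judging.

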